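# Check two freshly bled brake levers and hold in the spongy one

### The arm

A 6-joint arm with a two-finger parallel gripper is mounted at the origin on a cart in front of the work surface, level with it; the furniture and walls round the work are solid. World frame = base frame: x ahead of the robot, y to its left, z up, the work surface at z = 0. Lengths are in m, angles in rad, forces in N, time in s.
With the tool pointing down it reaches from about 0.425 to 0.925 m from the base axis. Payload 12.5 kg.
Tool frame: the origin (TCP) lies between the finger pads; the fingertips stand 11 mm ahead of it and the grasp point (between the pads) lies 8 mm behind it; z points along the fingers, y is the line along which they close (so a half turn about z gives the same grasp; the last joint's range is limited). The gripper opens to 85 mm and grips with 20 to 120 N. Pads are 22 mm wide; open, the fingers measure 114 mm over their backs; the gripper's body (76 mm by 85 mm) begins 54 mm behind the grasp point. The pads swing forward as they close: fully open they stand 13 mm farther back than shut.
Start: joints at [1.184, 0.491, 1.559, -0, 1.092, -0.106], TCP at [0.173, 0.601, 0.242] pointing down, gripper open.
Joint ranges: [-3.1, 3.1], [-0.84, 2.19], [0.05, 2.79], [-1.13, 4.28], [0.06, 2.93], [-2.69, 2.69]. Speed limits (rad/s): [2.22, 2.22, 2.79, 3.14, 3.14, 3.14].

### API

Orientations are given as a 3x3 rotation matrix whose columns are the frame's x, y, z axes.
In Python, from workcell import ctrl gives the robot as it stands.
- The arm moves only by the shell command python3 -m handwheel 'ROWS' [FORCE]. ROWS is JSON, a list of rows, each a list of 7 numbers: the opening, from -1 (shut) to 1 (fully open), so that 0 is half open, then the shift along the tool's x, y, z in cm, then the turn, a rotation vector about the tool's x, y, z in rad. In form: [[claw, dx, dy, dz, rx, ry, rz], ...]. A call has 1 to 10 rows; each row is the pose to reach, as a shift and turn from the pose commanded when the call began, along the tool's axes at that moment; what a row does not reach only later rows make up. A row lasts 1/10 s, in which the tool goes at most 50 mm and 8.59 degrees, less where a joint would pass 70% of its speed; a pose out of reach is approached as far as the arm can. A call with a gripper value outside its range is refused whole. The fingers move at their own pace and stop on an object; FORCE is the grip in N (left out, the last holds). Time passes only in rows, so rows that repeat a pose let the fingers close. It gives the time, the measured TCP pose, the force, the opening and the grip force at its end, in the units of the state.
- ctrl.get_obs(): the state, without advancing time (a new reading comes with each control period).
- ctrl.camera(name): name is "scene" or "top" or "wrist"; returns a dict with "frame" (400x640x3 uint8, red, green, blue), "camera_matrix" (3x3 intrinsics, pixels), "R" (3x3) and "t" (3): a world point X has camera coordinates R X + t; the wrist camera has in their place "tool_from_camera" (4x4, takes a point from camera to tool coordinates, whose origin is the TCP and whose axes are the flange's). Camera axes: x right, y down, z forward; pixel columns grow to the right and rows downward; lengths in m; the calibration is good to about 2 mm. A picture is of the moment at which its call begins: read the wrist's pose just before it. There is no depth.
- ctrl.finish_job(): hands the job in; it is judged then, once.
The state is a dict: "time_s": time; "q": joint angles; "dq": joint speeds; "effort": joint torques, N m; "ee_pos": TCP position; "tool_rot": TCP orientation; "force": force on the tool from outside, world axes, zero at the start; "moment": the same for the moment, N m; "opening": opening from 0.0 (shut) to 1.0 (fully open); "finger_force": force on a finger pad.
Only numpy, scipy, OpenCV 4.12 (cv2) and the standard library are available. Lean on these libraries where they do the work, as an engineer would, in place of code of your own. Each camera call takes 0.05 s, during which the arm holds its last target. There are 200 camera calls.

### The job

The two hydraulic brakes on the handlebar in front of you have just been filled: with the outside of the fingers press the left lever (your left) in until it will go no further, let it spring right out again, then press the right lever in the same way. One of them goes firm well short of its grip, the other still has air in it and comes all the way in to its grip; finish while holding that spongy lever pressed in against its grip, with the good lever let out. Press firmly but do not force anything, take hold of nothing, touch neither the bar nor its grips and brake cylinders, and leave the things lying around where they are.

Things in the scene. Friction and masses are not known exactly. Their poses are not given: they have to be found in the camera images.
- bar_stand: bench stand that holds the handlebar, fixed to the table: 220 x 160 mm plywood base 18 mm thick, split wooden block, upright steerer tube and stem, 137 mm high. Origin on the table under the middle of the handlebar; x axis level, square to the bar, from the levers to the bar (away from the robot); y along the bar to its left end. Place varies by some 15 cm, yaw by 0.25 rad either way.
- handlebar: straight level handlebar, 22 mm thick, 500 mm long; origin in its middle, 110 mm above the table; axes as the stand's. Rubber grips, 32 mm thick (collars 34), cover 138 to 251 mm from the middle on each side. On the robot's side of the bar sit two dark brake cylinders with flat caps (40 to 128 mm from the middle, 26 to 47 mm in front of the bar's centre line, tops 131 mm above the table).
- lever_left (a joint): angle of the left brake lever, rad: 0 let out, grows as it is pressed in, 0.375 when its end meets the grip. A spring pushes it out with about 1.2 N at the press point, 3 N when fully in. A good lever goes firm, with slight give, at 0.15 to 0.25 (15 to 27 mm left to the grip); one with air in it moves against the spring alone to 0.375. Which of the two has air changes from start to start.
- lever_left_press (a point): place to press: on the outer face of the left lever blade (turned away from the grip, to the robot), at half its height, 85 mm outward from the pivot, 30 mm from the blade's end. Moves with the lever, about 32 mm until its end meets the grip. Axes as the stand's while the lever is out (x is the direction to press), turning with the lever.
- lever_left_pivot (a point): upright pivot pin of the left lever, 36 mm in front of the bar's centre line, 118 mm from its middle, 110 mm above the table. From here the aluminium blade, 9 mm thick and 15 mm high (102 to 118 mm above the table), reaches 115 mm outward; let out, its outer face stands 64 to 74 mm in front of the bar's centre line.
- lever_right (a joint): angle of the right brake lever, rad: mirror image of the left one, with the same size, values and spring.
- lever_right_press (a point): place to press: on the outer face of the right lever blade (turned away from the grip, to the robot), at half its height, 85 mm outward from the pivot, 30 mm from the blade's end. Moves with the lever, about 32 mm until its end meets the grip. Axes as the stand's while the lever is out (x is the direction to press), turning with the lever.
- lever_right_pivot (a point): upright pivot pin of the right lever, 36 mm in front of the bar's centre line, 118 mm from its middle, 110 mm above the table. From here the aluminium blade, 9 mm thick and 15 mm high (102 to 118 mm above the table), reaches 115 mm outward; let out, its outer face stands 64 to 74 mm in front of the bar's centre line.
- slip_bottle: bystander, loose: ochre bottle with a dark cap, 44 mm thick, 115 mm tall, standing behind the left half of the bar; origin at the centre of its underside
- red_tape: bystander, loose: roll of tape, 56 mm across, 18 mm high, lying flat on the table in front of the stand; origin at the centre of its underside
- screwdriver: bystander, loose: screwdriver, 191 mm long, handle 28 mm thick, lying on the table behind the right half of the bar; origin under the middle of its length, y axis along it to the handle

How it is judged:
By the outcome, as a careful person would: the job done as asked, in the order asked, and still so for the second after the job is handed in, while the arm keeps its last pose, push and grip.
It also fails if it takes over 69 s, if anything falls off the work surface, if the arm or the gripper's body presses on something with over 40 N, if the wrist force passes 120 N, or if a joint passes its speed limit or range.

## Working session

There is one attempt and no reset: what is moved stays moved. The work goes in short steps, Python scripts to look and compute and a shell command to move; the robot and the scene stay as the last step left them, time stands still between calls to the robot, and variables do not carry over. Pictures are saved under pics/ and viewed, at most 10 in all, crops included, and the job is handed in when it is done.

```bash
mkdir -p pics; ls; python3 - <<'E'
from workcell import ctrl
import cv2,numpy as np
o=ctrl.get_obs();print(o['time_s'],o['ee_pos'],np.round(o['tool_rot'],3).tolist(),o['opening'])
for n in ('top','scene'):
    c=ctrl.camera(n);cv2.imwrite(f'pics/{n}.png',c['frame'][:,:,::-1])
    print(n,c['camera_matrix'].tolist(),np.round(c['R'],4).tolist(),c['t'])
    np.savez(f'{n}.npz',**{k:c[k] for k in('camera_matrix','R','t','frame')})
E
```

```text
pics
0.0 [0.17310973 0.60033181 0.24172805] [[-0.961, 0.277, -0.0], [0.277, 0.961, -0.001], [0.0, -0.001, -1.0]] 0.9988635660171629
top [[372.69770062176, 0.0, 313.270104929798], [0.0, 372.69770062176, 196.4957706005222], [0.0, 0.0, 1.0]] [[0.1021, -0.9948, 0.0024], [-0.9747, -0.1005, -0.1997], [0.1989, 0.0181, -0.9799]] [-0.08253727  0.64349519  0.81502998]
scene [[445.5105209972647, 0.0, 328.53903156177637], [0.0, 445.5105209972647, 206.4500917586551], [0.0, 0.0, 1.0]] [[-0.8996, -0.4366, 0.0037], [-0.2128, 0.431, -0.8769], [0.3812, -0.7897, -0.4807]] [0.54084777 0.21457107 0.72322636]
```

View pics/top.png

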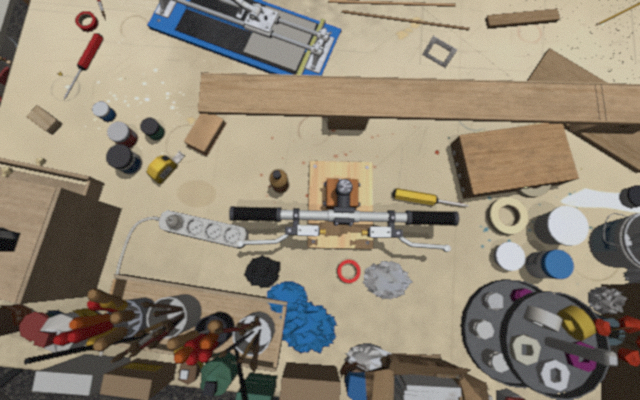

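View pics/scene.png

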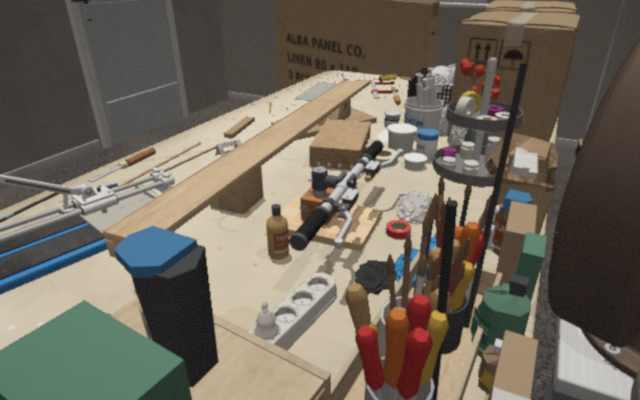

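The top view shows the bar running from (231,213) to (459,218). The levers are on the robot's side, with tips near (243,244) and (448,248). There is a grey power strip near the left lever tip.

```bash
cat > h.py <<'E'
import numpy as np,cv2
def cast(c,uv,z):
    d=np.linalg.solve(c['camera_matrix'],[uv[0],uv[1],1.]);R=c['R'];C=-R.T@c['t'];d=R.T@d
    return C+d*(z-C[2])/d[2]
def proj(c,X):
    p=c['camera_matrix']@(c['R']@np.array(X)+c['t']);return p[:2]/p[2]
E
python3 - <<'E'
from h import *
c=dict(np.load('top.npz'));f=c['frame']
m=((f.max(2)<60)*255).astype('uint8');m[:195]=0;m[232:]=0
n,l,s,ce=cv2.connectedComponentsWithStats(m)
P=[]
for i in range(1,n):
    if s[i,4]>60 and 225<ce[i][0]<465:
        p=cast(c,ce[i],.115);P.append(p);print(s[i],ce[i],p)
for uv in[(231,213),(459,218)]:print(cast(c,uv,.11))
print(-c['R'].T@c['t'])
im=cv2.resize(f[190:260,220:470,::-1],None,fx=3.2,fy=3.2,interpolation=cv2.INTER_CUBIC);cv2.imwrite('pics/crop.png',im)
E
```

```text
[326 195  23  14  66] [336.36363636 201.78787879] [ 0.63174962 -0.06937729  0.115     ]
[231 207  49  14 558] [254.81541219 213.79569892] [0.58652481 0.10691336 0.115     ]
[406 212  51  13 563] [433.24333925 217.86856128] [ 0.61774051 -0.28468787  0.115     ]
[0.58358282 0.16050542 0.11      ]
[ 0.62417861 -0.34302519  0.11      ]
[ 0.47352636 -0.03218344  0.92731296]
```

View pics/crop.png

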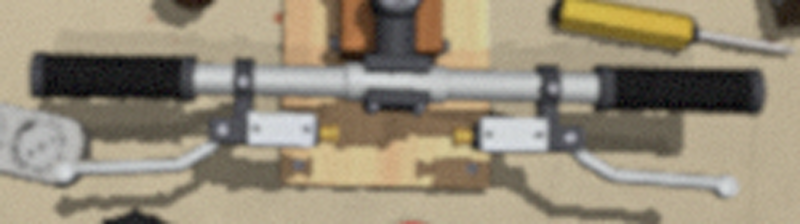

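```bash
python3 - <<'E'
from h import *
c=dict(np.load('top.npz'))
L=np.array([0.58652,0.10691]);R=np.array([0.61774,-0.28469]);O=(L+R)/2;y=(L-R)/np.linalg.norm(L-R);x=np.array([y[1],-y[0]])
print('O',O,'x',x,'yaw',np.arctan2(x[1],x[0]))
for n,(u,v) in dict(Ltip=(62,170),Lmid=(130,168),Lbend=(180,160),Lpiv=(222,128),Rpiv=(570,137),Rbend=(612,174),Rmid=(670,181),Rtip=(730,186)).items():
    p=cast(c,(220+(u-1)/3.2,190+(v-1)/3.2),.118)[:2]-O;print(n,np.round([p@x,p@y],4))
from workcell import ctrl
o=ctrl.get_obs();T=o['tool_rot']
for s,n in((1,'L'),(-1,'R')):
    P=O+s*.203*y-.068*x; A=np.r_[P-.060*x,.20]; G=np.r_[P-.011*x,.109]
    print(n,P,A,'tool shift cm',np.round(T.T@(A-o['ee_pos'])*100,2))
E
```

```text
O [ 0.60213 -0.08889] x [0.99683709 0.07947205] yaw 0.0795559419289296
Ltip [-0.0646  0.2265]
Lmid [-0.0622  0.1807]
Lbend [-0.056   0.1472]
Lpiv [-0.0337  0.1196]
Rpiv [-0.0344 -0.117 ]
Rbend [-0.0587 -0.1448]
Rmid [-0.0626 -0.1838]
Rtip [-0.065  -0.2242]
L [0.51821225 0.10806383] [0.45840203 0.10329551 0.2       ] tool shift cm [-41.19 -39.85   4.21]
R [ 0.5504779  -0.29665203] [ 0.49066768 -0.30142035  0.2       ] tool shift cm [-55.5  -77.84   4.25]
```

```bash
python3 - <<'E'
from h import *
a=dict(np.load('top.npz'));b=dict(np.load('scene.npz'))
Pa=a['camera_matrix']@np.c_[a['R'],a['t']];Pb=b['camera_matrix']@np.c_[b['R'],b['t']]
for u in[(25,358),(237,332)]:
  for v in[(520,68),(452,205)]:
    X=cv2.triangulatePoints(Pa,Pb,np.array(u,float),np.array(v,float))[:,0];X=X[:3]/X[3]
    print(u,v,X,np.abs(proj(a,X)-u).max(),np.abs(proj(b,X)-v).max())
for p in[(.458,.103,.1),(.458,.103,.2),(.48,.104,.0)]:print(p,proj(a,p),proj(b,p))
print('table pts',[np.round(cast(a,u,z)[:2],2).tolist() for u,z in[((285,300),.08),((250,330),.1),((140,330),.1),((140,330),.2),((245,240),.04)]])
print('start px',proj(a,(.173,.6,.24)), 'scenecam',-b['R'].T@b['t'])
cv2.imwrite('pics/c2.png',cv2.resize(np.hstack([a['frame'][240:400,0:320],b['frame'][150:310,320:640]])[:,:,::-1],(800,200)))
cv2.imwrite('pics/c3.png',cv2.resize(a['frame'][200:400,0:320,::-1],(800,500),interpolation=cv2.INTER_CUBIC))
E
```

```text
(25, 358) (520, 68) [0.30443024 0.29035371 0.45244309] 32.078010369883486 30.41704197187454
(25, 358) (452, 205) [0.30856384 0.36770597 0.35196763] 1.5891852966240663 1.925556937768306
(237, 332) (520, 68) [0.3314992  0.05241592 0.4102678 ] 45.58936523105115 30.127065716032348
(237, 332) (452, 205) [0.34953078 0.09328286 0.20827475] 2.091377550278196 1.7929358779745712
(0.458, 0.103, 0.1) [249.76539521 273.22864336] [377.36386077 249.23827617]
(0.458, 0.103, 0.2) [241.1498334  273.33513984] [380.85313476 197.86231314]
(0.48, 0.104, 0.0) [257.30561118 263.9756412 ] [362.92795521 291.4545315 ]
table pts [[0.41, 0.02], [0.34, 0.09], [0.32, 0.32], [0.34, 0.28], [0.53, 0.13]]
start px [-80.92483357 415.09798958] scenecam [0.25650637 0.714774   0.53377526]
```

View pics/c3.png

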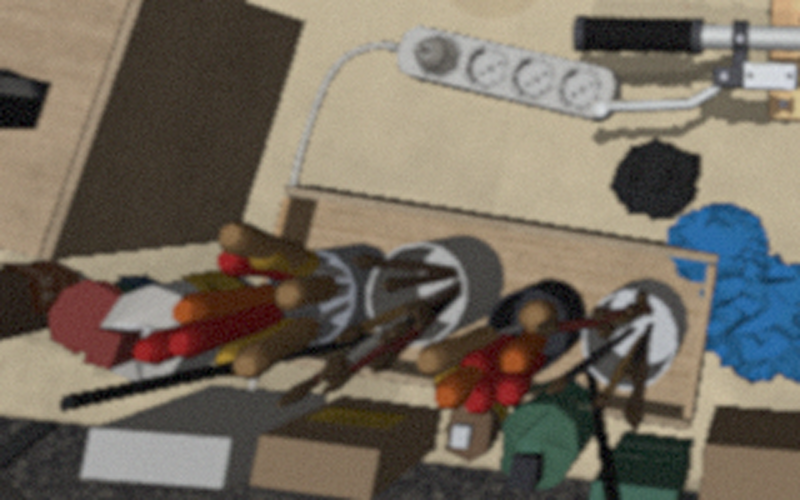

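```bash
python3 - <<'E'
from h import *
from workcell import ctrl
a=dict(np.load('top.npz'))
o=ctrl.get_obs();T=o['tool_rot']
for W in[(.40,.46,.44),(.56,.2,.44),(.458,.103,.40)]:print(W,np.round(T.T@(np.array(W)-o['ee_pos'])*100,1))
for p in[(.41,-.34,.17),(.41,-.34,.35),(.49,-.34,.17),(.49,-.34,.35)]:print(p,proj(a,p))
E
```

```text
(0.4, 0.46, 0.44) [-25.7  -7.2 -19.8]
(0.56, 0.2, 0.44) [-48.3 -27.8 -19.8]
(0.458, 0.103, 0.4) [-41.2 -39.9 -15.8]
(0.41, -0.34, 0.17) [466.66986952 322.16958071]
(0.41, -0.34, 0.35) [516.37792598 338.1854046 ]
(0.49, -0.34, 0.17) [467.4839613  280.18220715]
(0.49, -0.34, 0.35) [516.04298658 282.6013209 ]
```

```bash
python3 -m handwheel '[[-1,0,0,-5,0,0,0],[-1,0,0,-10,0,0,0],[-1,0,0,-15,0,0,0],[-1,0,0,-20,0,0,0],[-1,-5,-1,-20,0,0,0],[-1,-10,-2,-20,0,0,0],[-1,-15,-3.5,-20,0,0,0],[-1,-20,-5,-20,0,0,0],[-1,-25,-7,-20,0,0,0],[-1,-25,-7,-20,0,0,0]]' 40
python3 - <<'E'
from h import *
a=dict(np.load('top.npz'));b=dict(np.load('scene.npz'))
Pa=a['camera_matrix']@np.c_[a['R'],a['t']];Pb=b['camera_matrix']@np.c_[b['R'],b['t']]
for u,v in[((555,345),(490,118)),((514,336),(470,163))]:
    X=cv2.triangulatePoints(Pa,Pb,np.array(u,float),np.array(v,float))[:,0];X=X[:3]/X[3]
    print(X,proj(a,X)-u,proj(b,X)-v)
E
```

```text
time_s: 1.1
ee_pos: [0.3974, 0.4611, 0.4417]
tool_rot: [[-0.96, 0.281, -0.0], [0.281, 0.96, -0.001], [-0.0, -0.001, -1.0]]
force: [0.6, 0.7, 0.1]
opening: 0.001
finger_force: 0.0
[ 0.37753289 -0.50939387  0.17114126] [0.28336764 4.35561374] [-2.24908355  0.10731022]
[ 0.39283463 -0.49646932  0.04431443] [-0.57127257 -5.79372288] [ 3.38439358 -0.20762725]
```

```bash
python3 -m handwheel '[[-1,-4,-3,0,0,0,0],[-1,-8,-6,0,0,0,0],[-1,-12,-9,0,0,0,-0.1],[-1,-16,-12.5,0,0,0,-0.2],[-1,-20,-16,0,0,0,-0.3],[-1,-23,-20,0,0,0,-0.36],[-1,-22,-24,1,0,0,-0.36],[-1,-19,-28,2,0,0,-0.36],[-1,-16.2,-32.9,3,0,0,-0.36],[-1,-16.2,-32.9,4,0,0,-0.36]]'
python3 - <<'E'
from h import *
from workcell import ctrl
o=ctrl.get_obs();T=o['tool_rot'];print(o['ee_pos'],T.round(3).tolist())
w=ctrl.camera('wrist');cv2.imwrite('pics/w1.png',w['frame'][:,:,::-1]);print(w['tool_from_camera'].round(3).tolist())
c=ctrl.camera('top');cv2.imwrite('pics/top2.png',c['frame'][:,:,::-1])
X=np.eye(4);X[:3,:3]=T;X[:3,3]=o['ee_pos'];M=X@w['tool_from_camera'];R=M[:3,:3].T
np.savez('w1.npz',camera_matrix=w['camera_matrix'],R=R,t=-R@M[:3,3],frame=w['frame'])
E
```

```text
time_s: 2.1
ee_pos: [0.4554, 0.1012, 0.4027]
tool_rot: [[-0.997, -0.078, 0.001], [-0.078, 0.997, -0.0], [-0.001, -0.0, -1.0]]
force: [1.0, -0.1, 0.6]
opening: -0.004
finger_force: 0.0
[0.45543473 0.10115747 0.40268754] [[-0.997, -0.078, 0.001], [-0.078, 0.997, -0.0], [-0.001, -0.0, -1.0]]
[[0.001, -0.965, -0.262, 0.066], [1.0, 0.001, -0.0, -0.0], [0.001, -0.262, 0.965, -0.132], [0.0, 0.0, 0.0, 1.0]]
```

View pics/w1.png

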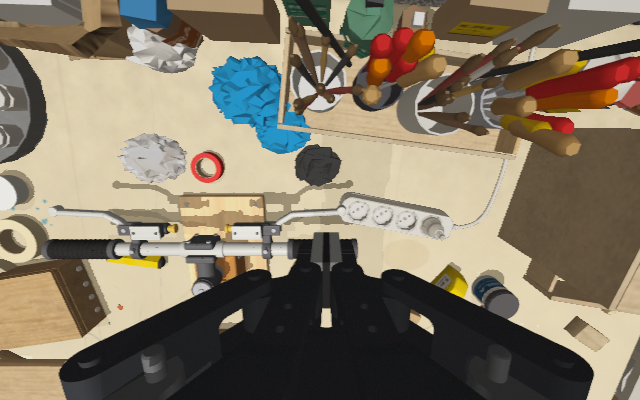

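View pics/top2.png

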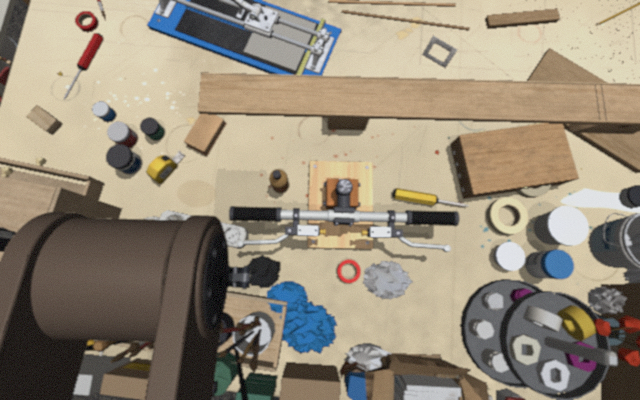

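The wrist view shows the left lever from its pivot at (268,228) to its tip at (343,210). The right lever's tip is at (53,210).

```bash
python3 - <<'E'
from h import *
from workcell import ctrl
c=dict(np.load('w1.npz'))
O=np.array([.60213,-.08889]);x=np.array([.99684,.07947]);y=np.array([-.07947,.99684])
for n,u in dict(Ltip=(343,210),Lmid=(312,213),Rtip=(53,210),Rmid=(90,213),gripR=(47,249),).items():
    p=cast(c,u,.118)[:2]-O;print(n,np.round([p@x,p@y],4))
o=ctrl.get_obs();T=o['tool_rot']
for s in(1,-1):
  P=O+s*.203*y-.068*x
  for d,z in((.04,.40),(.04,.109),(.011,.109)):
    print(s,d,z,np.round(T.T@(np.r_[P-d*x,z]-o['ee_pos'])*100,2))
E
```

```text
Ltip [-0.067   0.2271]
Lmid [-0.0622  0.179 ]
Rtip [-0.0674 -0.2223]
Rmid [-0.0625 -0.166 ]
gripR [-0.0016 -0.2489]
1 0.04 0.4 [-2.13  0.09  0.18]
1 0.04 0.109 [-2.15  0.08 29.28]
1 0.011 0.109 [-5.05  0.09 29.28]
-1 0.04 0.4 [ -2.19 -40.51   0.18]
-1 0.04 0.109 [ -2.22 -40.52  29.28]
-1 0.011 0.109 [ -5.12 -40.51  29.28]
```

```bash
python3 -m handwheel '[[-1,-2,0,4,0,0,0],[-1,-2,0,9,0,0,0],[-1,-2,0,14,0,0,0],[-1,-2,0,19,0,0,0],[-1,-2,0,23,0,0,0],[-1,-2,0,26,0,0,0],[-1,-2,0,28,0,0,0],[-1,-2,0,29,0,0,0],[-1,-2,0,29,0,0,0],[-1,-2,0,29,0,0,0]]'
python3 - <<'E'
from h import *
from workcell import ctrl
o=ctrl.get_obs();T=o['tool_rot']
O=np.array([.60213,-.08889]);x=np.array([.99684,.07947]);y=np.array([-.07947,.99684])
P=O+.203*y-.068*x
print(np.round(T.T@(np.r_[P-.011*x,.109]-o['ee_pos'])*100,2),o['ee_pos'],o['force'])
w=ctrl.camera('wrist');cv2.imwrite('pics/w2.png',w['frame'][:,:,::-1])
E
```

```text
time_s: 3.2
ee_pos: [0.4791, 0.105, 0.1129]
tool_rot: [[-0.997, -0.08, 0.001], [-0.08, 0.997, 0.0], [-0.001, 0.0, -1.0]]
force: [-0.4, 0.3, 0.6]
opening: 0.005
finger_force: 0.0
[-2.82 -0.01  0.39] [0.47911561 0.10499581 0.11286163] [-0.36452128  0.28540831  0.59425602]
```

View pics/w2.png

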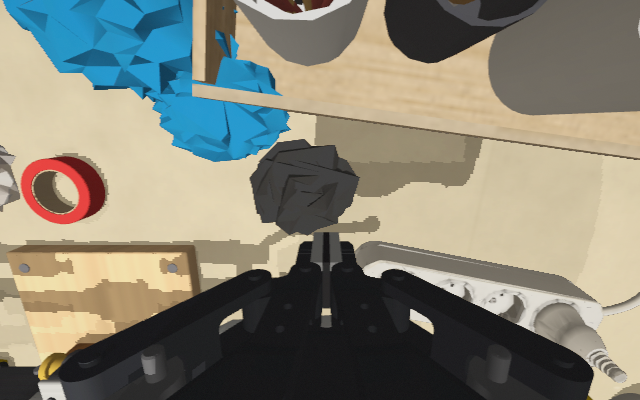

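```bash
python3 -m handwheel '[[-1,-0.5,0,0.3,0,0,0],[-1,-1,0,0.3,0,0,0],[-1,-1.5,0,0.3,0,0,0],[-1,-2,0,0.3,0,0,0],[-1,-2.4,0,0.3,0,0,0],[-1,-2.7,0,0.3,0,0,0],[-1,-2.7,0,0.3,0,0,0]]'
python3 -m handwheel '[[-1,-0.2,0,0,0,0,0],[-1,-0.4,0,0,0,0,0],[-1,-0.6,0,0,0,0,0],[-1,-0.8,0,0,0,0,0],[-1,-0.8,0,0,0,0,0]]'
python3 -m handwheel '[[-1,-0.2,0,0,0,0,0],[-1,-0.4,0,0,0,0,0],[-1,-0.4,0,0,0,0,0]]'
```

```text
time_s: 3.95
ee_pos: [0.5057, 0.1067, 0.1093]
tool_rot: [[-0.997, -0.079, 0.0], [-0.079, 0.997, 0.0], [-0.0, 0.0, -1.0]]
force: [-0.1, -0.7, 0.1]
opening: 0.003
finger_force: 0.0
time_s: 4.45
ee_pos: [0.5134, 0.1074, 0.1092]
tool_rot: [[-0.997, -0.079, -0.0], [-0.079, 0.997, 0.0], [0.0, 0.0, -1.0]]
force: [-2.3, 0.7, -0.1]
opening: 0.001
finger_force: 0.7
time_s: 4.75
ee_pos: [0.5174, 0.1077, 0.1092]
tool_rot: [[-0.997, -0.079, -0.0], [-0.079, 0.997, 0.0], [0.0, 0.0, -1.0]]
force: [-3.2, 0.7, -0.4]
opening: -0.002
finger_force: 1.1
```

```bash
for i in 1 2 3; do python3 -m handwheel '[[-1,-0.1,0,0,0,0,0],[-1,-0.2,0,0,0,0,0],[-1,-0.2,0,0,0,0,0]]' | egrep 'ee_pos|^force'; done
```

```text
ee_pos: [0.5193, 0.1079, 0.1092]
force: [-2.7, 3.2, -1.0]
ee_pos: [0.5214, 0.108, 0.1093]
force: [-2.9, 2.1, 0.0]
ee_pos: [0.5234, 0.1082, 0.1093]
force: [-2.6, 1.9, -0.6]
```

```bash
for i in 1 2 3 4; do python3 -m handwheel '[[-1,-0.1,0,0,0,0,0],[-1,-0.2,0,0,0,0,0],[-1,-0.2,0,0,0,0,0]]' | egrep 'ee_pos|^force'; done
```

```text
ee_pos: [0.5254, 0.1084, 0.1093]
force: [-2.9, 4.1, 0.1]
ee_pos: [0.5274, 0.1085, 0.1093]
force: [-3.2, 3.2, -0.7]
ee_pos: [0.5294, 0.1086, 0.1093]
force: [-2.8, 3.2, -1.2]
ee_pos: [0.5314, 0.1088, 0.1093]
force: [-3.0, 3.6, -0.9]
```

```bash
for i in 1 2 3; do python3 -m handwheel '[[-1,-0.1,0,0,0,0,0],[-1,-0.2,0,0,0,0,0],[-1,-0.2,0,0,0,0,0]]' | egrep 'ee_pos|^force'; done
```

```text
ee_pos: [0.5333, 0.109, 0.1093]
force: [-3.4, 4.0, -0.9]
ee_pos: [0.5352, 0.1092, 0.1093]
force: [-3.3, 4.6, -1.2]
ee_pos: [0.5373, 0.1094, 0.1093]
force: [-3.2, 4.4, -0.8]
```

```bash
for i in 1 2 3; do python3 -m handwheel '[[-1,-0.1,0,0,0,0,0],[-1,-0.1,0,0,0,0,0]]' | egrep 'ee_pos|^force'; done
```

```text
ee_pos: [0.5382, 0.1095, 0.1093]
force: [-3.6, 4.3, -0.1]
ee_pos: [0.5387, 0.1096, 0.1092]
force: [-5.6, 4.5, -0.1]
ee_pos: [0.539, 0.1096, 0.1091]
force: [-8.9, 3.3, 2.2]
```

```bash
python3 -m handwheel '[[-1,-0.1,0,0,0,0,0],[-1,-0.1,0,0,0,0,0],[-1,-0.1,0,0,0,0,0]]' | egrep 'time|ee_pos|^force'
python3 - <<'E'
from h import *
from workcell import ctrl
c=ctrl.camera('scene');cv2.imwrite('pics/s2.png',cv2.resize(c['frame'][100:280,250:470,::-1],None,fx=3.2,fy=3.2))
E
```

```text
time_s: 8.65
ee_pos: [0.5394, 0.1097, 0.109]
force: [-11.4, 3.4, 3.9]
```

View pics/s2.png

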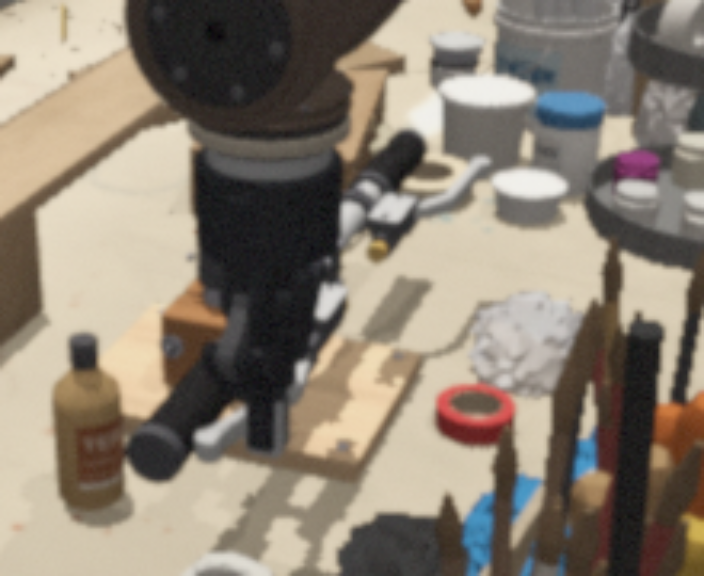

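The finger holds the left lever against its grip at about 11 N, so the left lever is the spongy one. I'll let it out now and go to the right lever.

```bash
python3 -m handwheel '[[-1,1,0,0,0,0,0],[-1,2,0,0,0,0,0],[-1,3,0,0,0,0,0],[-1,4,0,0,0,0,0],[-1,5,0,0,0,0,0],[-1,6.2,0,0,0,0,0],[-1,6.2,0,-4,0,0,0],[-1,6.2,0,-8,0,0,0],[-1,6.2,0,-10,0,0,0],[-1,6.2,0,-10,0,0,0]]' | egrep 'time|ee_pos|^force'
python3 -m handwheel '[[-1,0,-4,0,0,0,0],[-1,0,-8.5,0,0,0,0],[-1,0,-13,0,0,0,0],[-1,0,-17.5,0,0,0,0],[-1,0,-22,0,0,0,0],[-1,0,-26.5,0,0,0,0],[-1,0,-31,0,0,0,0],[-1,0,-35.5,0,0,0,0],[-1,0,-40.6,0,0,0,0],[-1,0,-40.6,0,0,0,0]]' | egrep 'time|ee_pos|^force'
python3 - <<'E'
from h import *
from workcell import ctrl
o=ctrl.get_obs();T=o['tool_rot']
c=ctrl.camera('top');f=c['frame'];cv2.imwrite('pics/t3.png',cv2.resize(f[190:290,220:470,::-1],None,fx=3.2,fy=3.2))
O=np.array([.60213,-.08889]);x=np.array([.99684,.07947]);y=np.array([-.07947,.99684])
P=O-.203*y-.068*x
print(np.round(T.T@(np.r_[P-.011*x,.109]-o['ee_pos'])*100,2),T.round(3).tolist())
E
```

```text
time_s: 9.7
ee_pos: [0.4799, 0.1047, 0.2119]
force: [0.6, 0.2, -1.2]
time_s: 10.7
ee_pos: [0.511, -0.3048, 0.2075]
force: [-1.0, 0.6, -0.5]
[-2.9   0.51  9.85] [[-0.997, -0.075, -0.0], [-0.075, 0.997, -0.0], [0.0, -0.0, -1.0]]
```

View pics/t3.png

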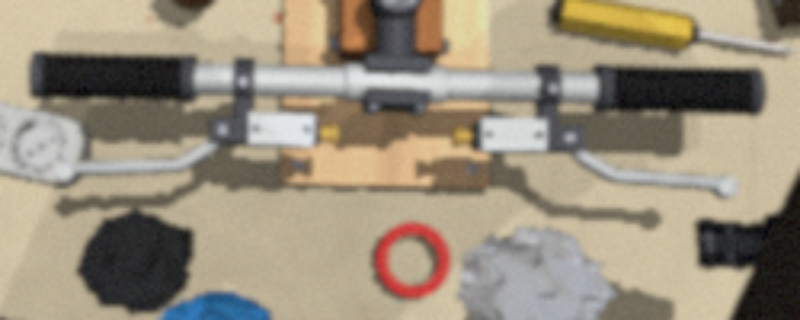

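The left lever is fully out again, with its tip at crop (62,170), and nothing has shifted.

```bash
python3 -m handwheel '[[-1,0,0.3,4,0,0,0],[-1,0,0.3,8,0,0,0],[-1,0,0.3,10,0,0,0],[-1,-1,0.3,10,0,0,0],[-1,-2,0.3,10,0,0,0],[-1,-2.5,0.3,10,0,0,0],[-1,-2.5,0.3,10,0,0,0]]' | egrep 'time|ee_pos|^force'
for i in 1 2 3 4; do python3 -m handwheel '[[-1,-0.2,0,0,0,0,0],[-1,-0.3,0,0,0,0,0],[-1,-0.3,0,0,0,0,0]]' | egrep 'ee_pos|^force'; done
```

```text
time_s: 11.45
ee_pos: [0.5375, -0.2949, 0.1104]
force: [-0.1, 0.9, 0.4]
ee_pos: [0.5392, -0.2949, 0.1096]
force: [-0.7, -0.0, -0.5]
ee_pos: [0.5422, -0.2948, 0.1093]
force: [-1.4, -0.6, 0.2]
ee_pos: [0.5453, -0.2944, 0.1092]
force: [-1.7, -2.6, 0.8]
ee_pos: [0.5483, -0.2941, 0.1092]
force: [-2.1, -1.2, -0.0]
```

```bash
for i in 1 2 3 4; do python3 -m handwheel '[[-1,-0.1,0,0,0,0,0],[-1,-0.15,0,0,0,0,0],[-1,-0.15,0,0,0,0,0]]' | egrep 'ee_pos|^force'; done
```

```text
ee_pos: [0.5497, -0.294, 0.1092]
force: [-1.6, -2.0, -1.2]
ee_pos: [0.5512, -0.2939, 0.1093]
force: [-2.0, -2.3, -1.1]
ee_pos: [0.5527, -0.2938, 0.1093]
force: [-2.8, -2.6, -0.5]
ee_pos: [0.5542, -0.2937, 0.1093]
force: [-2.7, -3.1, -1.1]
```

```bash
for i in 1 2 3 4 5; do python3 -m handwheel '[[-1,-0.1,0,0,0,0,0],[-1,-0.1,0,0,0,0,0]]' | egrep 'ee_pos|^force'; done
```

```text
ee_pos: [0.555, -0.2937, 0.1092]
force: [-4.3, -4.2, -0.4]
ee_pos: [0.5554, -0.2937, 0.1092]
force: [-8.3, -4.9, 0.9]
ee_pos: [0.5557, -0.2938, 0.1091]
force: [-12.0, -6.9, 1.9]
ee_pos: [0.5562, -0.2937, 0.109]
force: [-15.7, -8.2, 2.6]
ee_pos: [0.5565, -0.2937, 0.1089]
force: [-19.4, -9.3, 4.7]
```

The right lever goes firm at about 16 mm of travel and holds at about 20 N, so it is the good one. I'll release it and return to hold the left lever.

```bash
python3 -m handwheel '[[-1,1,0,0,0,0,0],[-1,2,0,0,0,0,0],[-1,3,0,0,0,0,0],[-1,4,0,0,0,0,0],[-1,5,0,0,0,0,0],[-1,5,0,-4,0,0,0],[-1,5,0,-8,0,0,0],[-1,5,0,-10,0,0,0],[-1,5,0,-10,0,0,0]]' | egrep 'time|ee_pos|^force'
python3 -m handwheel '[[-1,0,4,0,0,0,0],[-1,0,8.5,0,0,0,0],[-1,0,13,0,0,0,0],[-1,0,17.5,0,0,0,0],[-1,0,22,0,0,0,0],[-1,0,26.5,0,0,0,0],[-1,0,31,0,0,0,0],[-1,0,35.5,0,0,0,0],[-1,0,40.3,0,0,0,0],[-1,0,40.3,0,0,0,0]]' | egrep 'time|ee_pos|^force'
python3 -m handwheel '[[-1,0,0,0,0,0,0],[-1,0,0,0,0,0,0]]' | egrep 'time|ee_pos|^force'
```

```text
time_s: 15.75
ee_pos: [0.5098, -0.2978, 0.2123]
force: [-0.4, 0.1, -0.1]
time_s: 16.75
ee_pos: [0.476, 0.1086, 0.2083]
force: [-0.3, -0.8, 0.4]
time_s: 16.95
ee_pos: [0.4772, 0.1037, 0.2087]
force: [-0.7, -0.4, -0.1]
```

```bash
python3 -m handwheel '[[-1,0,0.1,4,0,0,0],[-1,0,0.1,8,0,0,0],[-1,0,0.1,10,0,0,0],[-1,-1,0.1,10,0,0,0],[-1,-2,0.1,10,0,0,0],[-1,-2.6,0.1,10,0,0,0],[-1,-3,0.1,10,0,0,0],[-1,-3.4,0.1,10,0,0,0],[-1,-3.8,0.1,10,0,0,0],[-1,-4,0.1,10,0,0,0]]' | egrep 'time|ee_pos|^force'
python3 -m handwheel '[[-1,-0.3,0,0,0,0,0],[-1,-0.6,0,0,0,0,0],[-1,-0.9,0,0,0,0,0],[-1,-1.2,0,0,0,0,0],[-1,-1.5,0,0,0,0,0],[-1,-1.8,0,0,0,0,0],[-1,-2,0,0,0,0,0],[-1,-2.1,0,0,0,0,0],[-1,-2.1,0,0,0,0,0]]' | egrep 'time|ee_pos|^force'
```

```text
time_s: 17.95
ee_pos: [0.5172, 0.1089, 0.1095]
force: [-2.6, 2.1, 1.4]
time_s: 18.85
ee_pos: [0.5382, 0.1106, 0.1091]
force: [-3.3, 4.9, -1.2]
```

```bash
for i in 1 2 3; do python3 -m handwheel '[[-1,-0.1,0,0,0,0,0],[-1,-0.1,0,0,0,0,0]]' | egrep 'ee_pos|^force'; done
```

```text
ee_pos: [0.5389, 0.1107, 0.1091]
force: [-4.7, 4.9, 0.3]
ee_pos: [0.5392, 0.1108, 0.109]
force: [-7.0, 4.8, 2.2]
ee_pos: [0.5395, 0.1108, 0.1089]
force: [-10.5, 4.9, 1.8]
```

```bash
python3 -m handwheel '[[-1,-0.1,0,0,0,0,0],[-1,-0.1,0,0,0,0,0],[-1,-0.1,0,0,0,0,0],[-1,-0.1,0,0,0,0,0]]' | egrep 'time|ee_pos|^force'
python3 - <<'E'
from h import *
from workcell import ctrl
a=ctrl.camera('top')['frame'][190:290,220:470,::-1];cv2.imwrite('pics/t4.png',cv2.resize(a,None,fx=3.2,fy=3.2))
E
```

```text
time_s: 19.85
ee_pos: [0.5398, 0.1109, 0.1089]
force: [-13.8, 4.7, 4.8]
```

View pics/t4.png

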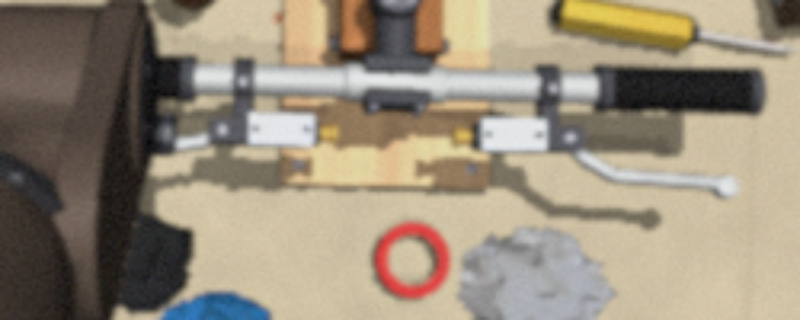

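The right lever is fully out, with its tip at crop (730,186). The left lever is held in, and the tape and screwdriver are where they were.

```bash
python3 -c "
from workcell import ctrl
print(ctrl.finish_job())"
```

```text
the job is handed in; nothing more can be done
None
```

I pressed and let out the left lever, then the right. The left one has air in it and the right one goes firm at about 16 mm; I handed the job in holding the left lever against its grip at about 14 N, with the right lever out.

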